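Start the balance's internal adjustment with its two wide keys

TASK

Start the laboratory balance's internal adjustment. First slide the glass lid on top of its weighing chamber fully shut by pushing on the lid's handle without gripping it, then press the two wide keys on the front panel together, one fingertip on each, keep both fully down for three seconds and let go. Do not press either wide key on its own, nor the two small round keys between them, and leave everything standing around the balance where it is.

Things in the scene. Friction and masses are not known exactly. Their poses are not given: they have to be found in the camera images.
- balance: Cream bench balance, fixed, 210 mm wide (y), 376 mm long. Origin: on the bench below the middle of the key row; x runs from the control panel to the rear, away from the operator, z up. Panel (x -45 to 65 mm) rises 10 degrees towards +x, 60 mm above the bench at the keys. Glass chamber, open-topped: x 75 to 255 mm, y +-97. Rear housing to x 330 mm, 191 mm high
- key_left_top (a point): middle of the top face of the left wide key (balance x 0, y +34 mm): a grey rounded rectangular key, 28 mm along balance y and 20 mm along balance x, standing 8 mm proud of the panel and sloping with it. Top about 68 mm above the bench when up
- key_right_top (a point): the same for the right wide key (balance y -34 mm), same size and height; the two keys are 68 mm apart, centre to centre, along balance y
- key_left (a joint): travel of the left wide key: 0 up, 0.004 m fully down (square to the panel). It springs back when let go; it starts to move at about 1 N and takes about 3 N to hold fully down
- key_right (a joint): the same for the right wide key
- small_key_left (a joint): travel of the left one of the two small round keys (11 mm across, 3 mm proud of the panel) between the wide keys, at balance y +9 mm: 0 up, 0.002 m fully down; springs back
- small_key_right (a joint): the same for the other small round key, at balance y -9 mm
- lid_handle (a point): centre of the lid's handle: upright black bar across the lid, 90 mm along balance y, 10 mm thick along x, 19 mm high (its top 9.5 mm above this point, the lid's top face 9.5 mm below); about 208 mm above the bench. 17 mm behind the lid's front edge, 150 mm of clear lid behind it. At balance y 0, x 92 mm when shut; moves with the lid along balance x
- lid (a joint): how far the chamber's lid is open: 0 fully shut (at a stop), up to 0.12 m open towards balance +x (the rear). A black-edged glass plate 180 x 196 mm, 7 mm thick, on rails 194 mm above the bench; shut, its front edge is over the front pane. It stays where it is left; sliding it takes about 1.5 N
- bottle_mid (a point): bystander: amber bottle with a blue cap, 68 mm across, 135 mm high; point at its centre, half-way up
- dish_mid (a point): bystander: clear flat dish with a lid, 92 mm across, 16 mm high; point at its centre, half-way up
- weight_mid (a point): bystander: steel cylinder weight with a small knob, 29 mm across, 50 mm high; point at its centre, half-way up
- jar_mid (a point): bystander: white jar, 56 mm across, 75 mm high; point at its centre, half-way up

How it is judged (in metres and radians):
On the way, in this order (a step that is already met when the one before it is completed fails the run):
1. the lid is fully shut (within 4 mm of its stop) (value of joint lid below 0.004 m), for 0.2 s.
2. both wide keys are held down together (each at least 3 of 4 mm) by the fingers for 2.5 s with the lid shut (value of joint each of key_left, key_right above 0.003 m and value of joint lid below 0.005 m and contact force between the fingers and balance above 1.5 N), for 2.5 s.
At the end, for the whole second after the job is handed in: the lid is shut (within 5 mm), all four keys are up again (within 1 mm), and the bottle, dish, weight and jar are within 15 mm of where they stood (value of joint lid below 0.005 m and value of joint each of key_left, key_right, small_key_left, small_key_right below 0.001 m and distance of each of bottle_mid, dish_mid, weight_mid, jar_mid from where it was at the start of the episode below 0.015 m); the robot touches nothing.
It fails at once if one wide key pressed down (over 3.4 mm) while the other is still up (under 0.5 mm) ((value of joint key_left above 0.0034 m and value of joint key_right below 0.0005 m) or (value of joint key_right above 0.0034 m and value of joint key_left below 0.0005 m)).
It fails at once if a small round key pressed (over 1 mm) (value of joint any of small_key_left, small_key_right above 0.001 m).
It fails at once if the lid's handle taken between the fingers (contact force between the fingers and balance above 0.5 N and x of the grasp point in the frame of lid_handle between -0.006 and 0.006 m and y of the grasp point in the frame of lid_handle between -0.05 and 0.05 m and z of the grasp point in the frame of lid_handle below 0.016 m).
It fails at once if a bystander picked up, pushed or knocked (moved over 20 mm) (distance of any of bottle_mid, dish_mid, weight_mid, jar_mid from where it was at the start of the episode above 0.02 m).
It also fails if it takes over 48 s, if anything falls off the work surface, if the arm or the gripper's body presses on something with over 40 N, if the wrist force passes 120 N, or if a joint passes its speed limit or range.

ROBOT

A 6-joint arm with a two-finger parallel gripper is mounted at the origin on the work surface. World frame = base frame: x ahead of the robot, y to its left, z up, the work surface at z = 0. Lengths are in m, angles in degrees, forces in N, time in s.
With the tool pointing down it reaches from about 0.25 to 0.725 m from the base axis. Payload 9.7 kg.
Tool frame: the origin (TCP) lies at the very end of the fingers, on their centre line; the grasp point (between the pads) lies 19 mm behind it; x points along the fingers, y is the direction in which the jaws open and shut, and the axes are right-handed (so a half turn about x gives the same grasp; the last joint's range is limited). The gripper opens to 85 mm and grips with 20 to 120 N. Pads are 22 mm wide; open, the fingers measure 114 mm over their backs; the gripper's body (76 mm by 85 mm) begins 54 mm behind the grasp point. The pads swing forward as they close: fully open they stand 13 mm farther back than shut.
Start: joints at [71.333, 4.979, 10.078, 95.1, 0, 90], TCP at [0.176, 0.521, 0.211] pointing down, gripper open.
Joint ranges: [-179.16, 179.16], [-48.56, 103.87], [-65.8, 70.77], [-126.05, 130.52], [-82.76, 87.17], [-180, 180]. Speed limits (degrees/s): [127.2, 127.2, 147.25, 180, 180, 180].

INTERFACE

Orientations are given as [roll, pitch, yaw] about the fixed x, y, z axes, in that order (R = Rz(yaw) Ry(pitch) Rx(roll)).
In Python, from workcell import get_obs, cams, bot gives the robot as it stands.
- The arm moves only by the tool apply_moves, never from a script. Its argument "rows" is a list that holds one entry, the list of rows, each a list of 7 numbers: the shift along the tool's x, y, z in mm, then the turn, a rotation vector about the tool's x, y, z in rad, then the opening, from 0 (shut) to 1 (fully open). A call has 1 to 20 rows; each row is the pose to reach, as a shift and turn from the pose measured when the call began, along the tool's axes at that moment; what a row does not reach only later rows make up. A row lasts 1/10 s, in which the tool goes at most 50 mm and 8.59 degrees, less where a joint would pass 70% of its speed; a pose out of reach is approached as far as the arm can. A call with a gripper value outside its range is refused whole. The fingers move at their own pace and stop on an object; "newtons" is the grip in N (left out, the last holds). Time passes only in rows, so rows that repeat a pose let the fingers close. It gives the time, the measured TCP pose, the force and the opening at its end, in the units of the state.
- get_obs(): the state, without advancing time (a new reading comes with each control period).
- cams.camera(name): name is "scene" or "side" or "wrist"; returns a dict with "pixels" (420x560x3 uint8, red, green, blue), "range_z" (420x560 float32, m along the optical axis (not along the pixel's ray), 0 where there is no reading), "fx", "fy", "cx", "cy" (pixels), "eye" and "attitude" of the camera in the world. Camera axes: x right, y up, looking along -z (the intrinsics and any distortion apply to the point x, -y, -z); pixel columns grow to the right and rows downward; lengths in m; the calibration is good to about 2 mm. A picture is of the moment at which its call begins.
- bot.job_done(): hands the job in, once; it reports no verdict.
Trained networks look in a picture, given as the dict that the camera call returned (one of the last four; its "shot" number tells which), for a name from the list of things; names that differ only in an ending like _2 or _b are one class to them, and where a whole thing is asked for, a point or a joint stands for the part that bears it (a point fixed in the world has none). Each returns a list of dicts, best first, with "confidence" (0 to 1); they miss things now and then, are a little off and sometimes report something else, mostly with a low value. They report only what shows in the picture. A call takes as long as a camera call.
- cams.find_in(label, picture): "at" ([x, y, z] in m, in world coordinates, good to about 4 mm: the middle of the surface that is visible of it).
The state is a dict: "time": time; "q": joint angles; "qd": joint speeds; "joint_efforts": joint torques, N m; "ee_pos": TCP position; "tcp_rot": TCP orientation; "wrist_force": force on the tool from outside, world axes, zero at the start; "torque": the same for the moment, N m; "opening": finger opening in m.
Only numpy, scipy, OpenCV 4.12 (cv2) and the standard library are available. Lean on these libraries where they do the work, as an engineer would, in place of code of your own. Each camera call takes 0.05 s, during which the arm holds its last target.

## Working session

There is one attempt and no reset: what is moved stays moved. The work goes in short steps, Python scripts to look and compute and a tool call to move; the robot and the scene stay as the last step left them, time stands still between calls to the robot, and variables do not carry over. Pictures are saved under pics/ and viewed, and the job is handed in when it is done.

Besides the shell and the picture viewer there is one more tool, called after "Call:" as a command line: name --argument value ..., lists and objects as JSON in quotes. apply_moves: Moves the arm, as the interface text tells. Its arguments: {"type":"object","properties":{"rows":{"type":"array"},"newtons":{"type":"number"}},"required":["rows"]}

```bash
ls; mkdir -p pics; python3 - <<'E'
from workcell import get_obs, cams, bot
import cv2,pickle
print(get_obs())
for n in ["scene","side","wrist"]:
    c=cams.camera(n); cv2.imwrite(f"pics/a_{n}.png",c["pixels"][:,:,::-1]); pickle.dump(c,open(f"pics/a_{n}.pkl","wb"))
    print(n,c["fx"],c["fy"],c["cx"],c["cy"],c["eye"],c["attitude"],c.keys())
    for l in ["key_left_top","key_right_top","lid_handle","balance","bottle_mid","dish_mid","weight_mid","jar_mid"]:
        for r in cams.find_in(l,c)[:2]: print(l,r)
E
```

```text
pics
{'time': 0.0, 'q': array([7.13335102e+01, 5.01121609e+00, 1.00322831e+01, 9.51004931e+01,
       2.21094739e-03, 8.99996834e+01]), 'qd': array([ 0.01380418, -0.01664642,  0.05438794, -0.05482565, -0.003786  ,
        0.08099849]), 'joint_efforts': array([ 1.94636509e-04, -5.20406878e+01,  4.64783370e+01,  1.72540691e-02,
       -1.98312210e-05, -3.05550384e-05]), 'ee_pos': array([0.17593232, 0.52080921, 0.21006255]), 'tcp_rot': array([ -91.59482132,   89.92054321, -110.26099604]), 'wrist_force': array([ 0.77857327,  0.50420189, -0.72842355]), 'torque': array([ 0.02611812, -0.00222579,  0.01783469]), 'opening': 0.08577148757785841}
scene 464.91059258364857 464.91059258364857 272.08328722242334 211.16646524173777 [0.60561898 0.66756527 0.77393441] [ 45.20343708  -0.85596012 176.47705895] dict_keys(['pixels', 'range_z', 'fx', 'fy', 'cx', 'cy', 'eye', 'attitude', 'shot'])
key_left_top {'at': [0.4687, 0.0467, 0.063], 'confidence': 0.54}
key_right_top {'at': [0.4519, -0.0231, 0.0644], 'confidence': 0.58}
lid_handle {'at': [0.6915, -0.0333, 0.2004], 'confidence': 0.61}
lid_handle {'at'
[... 591 characters left out ...]
hot'])
key_left_top {'at': [0.4641, 0.0371, 0.0675], 'confidence': 0.5}
lid_handle {'at': [0.6826, -0.0586, 0.1966], 'confidence': 0.88}
bottle_mid {'at': [0.5085, 0.1729, 0.0765], 'confidence': 0.93}
dish_mid {'at': [0.5995, 0.1662, 0.0148], 'confidence': 0.87}
dish_mid {'at': [0.4499, -0.0281, 0.0691], 'confidence': 0.25}
weight_mid {'at': [0.551, -0.2059, 0.0342], 'confidence': 0.71}
jar_mid {'at': [0.4054, -0.1981, 0.0728], 'confidence': 0.93}
wrist 348.51177601866056 348.51177601866056 277.532455661542 204.88172747204243 [0.11346507 0.54294779 0.37401399] [-1.52843770e+01  5.41279145e-02  7.13346226e+01] dict_keys(['pixels', 'range_z', 'fx', 'fy', 'cx', 'cy', 'eye', 'attitude', 'shot'])
```

View pics/a_scene.png

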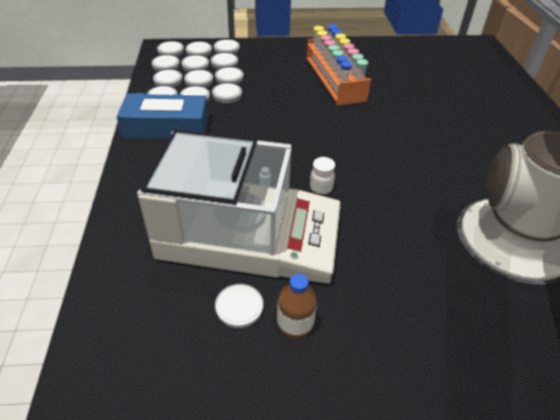

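View pics/a_side.png

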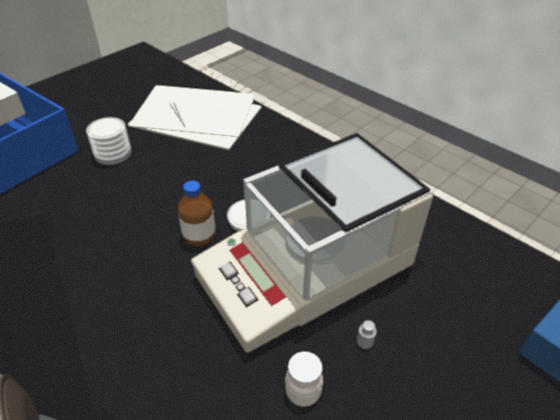

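The scene picture shows the balance at around (240,215), keys at (319,216) and (315,239), and the handle at (239,165). The lid is open. In the side picture the keys are at (229,270) and (248,296), and the handle at (319,187). Next I zoom in to fit the balance pose.

```bash
python3 - <<'E'
import cv2
for n,(x,y,w,h) in {"scene":(140,125,210,160),"side":(185,125,250,220)}.items():
    im=cv2.imread(f"pics/a_{n}.png")[y:y+h,x:x+w]
    s=2.7 if n=="side" else 3.6
    cv2.imwrite(f"pics/z_{n}.png",cv2.resize(im,None,fx=s,fy=s,interpolation=cv2.INTER_CUBIC))
E
```

```text
(no output)
```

View pics/z_scene.png

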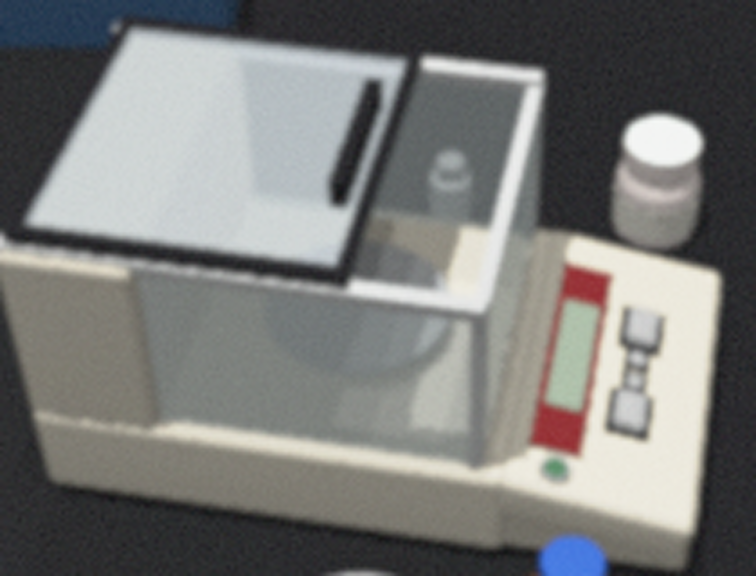

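View pics/z_side.png

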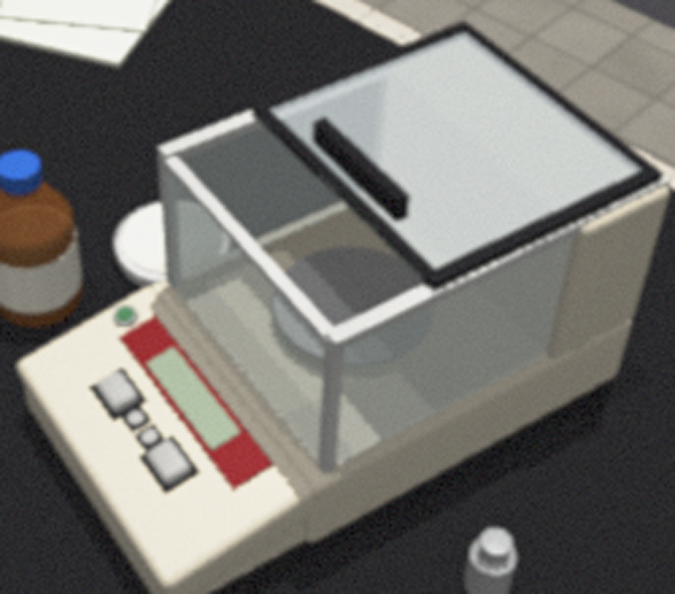

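View pics/a_wrist.png

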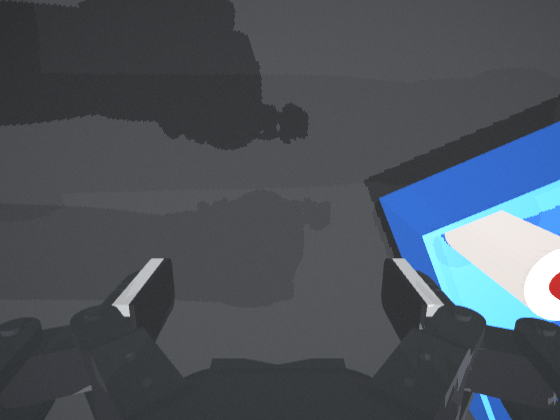

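```bash
cat > fit.py <<'E'
import numpy as np,pickle
from scipy.spatial.transform import Rotation as R
from scipy.optimize import least_squares
C={n:pickle.load(open(f"pics/a_{n}.pkl","rb")) for n in("scene","side")}
def proj(c,P):
    A=R.from_euler("xyz",c["attitude"],degrees=True).as_matrix()
    p=(np.asarray(P)-c["eye"])@A
    return np.stack([c["cx"]+c["fx"]*p[...,0]/-p[...,2], c["cy"]+c["fy"]*p[...,1]/p[...,2]],-1)
# name: (x,y,z,lidflag)
M={"kl":(0,.034,.068,0),"kr":(0,-.034,.068,0),"h":(.092,0,.208,1),
"lfl":(.075,.098,.1985,1),"lfr":(.075,-.098,.1985,1),"lrr":(.255,-.098,.1985,1),"lrl":(.255,.098,.1985,1),
"cl":(.075,.097,.194,0),"cr":(.075,-.097,.194,0)}
Z={"scene":{"kr":(643,326),"kl":(631,408),"h":(357,143),"lfr":(412,62),"lfl":(348,278),"lrr":(122,25),"lrl":(15,235),"cr":(545,75),"cl":(487,305)},
"side":{"kl":(119,392),"kr":(170,462),"h":(361,169),"lfl":(258,115),"lfr":(436,283),"lrr":(657,175),"lrl":(463,25),"cl":(160,150),"cr":(330,340)}}
O={"scene":(140,125,3.6),"side":(185,125,2.7)}
def pt(p,n):
    x,y,z,l=M[n]; x=x+l*p[3]; c,s=np.cos(p[2]),np.sin(p[2])
    return np.array([p[0]+c*x-s*y,p[1]+s*x+c*y,z])
def res(p):
    return np.concatenate([proj(C[k],pt(p,n))-(np.array(v)/O[k][2]+O[k][:2]) for k in Z for n,v in Z[k].items()])
r=least_squares(res,[.458,.008,-.22,.1],loss="soft_l1")
if __name__=="__main__":
    print(r.x,np.degrees(r.x[2]))
    q=r.fun.reshape(-1,2);i=0
    q=res(r.x).reshape(-1,2)
    for k in Z:
        for n in Z[k]: print(k,n,q[i].round(1));i+=1
    for n in M: print(n,pt(r.x,n).round(4))
    from workcell import get_obs
    print(R.from_euler("xyz",get_obs()["tcp_rot"],degrees=True).as_matrix().round(3))
E
python3 fit.py
```

```text
[ 0.45926621  0.00364389 -0.23024565  0.07064614] -13.192103867217474
scene kr [ 0.2 -2. ]
scene kl [ 0.3 -1.6]
scene h [-0.1 -1.1]
scene lfr [ 3.  -3.4]
scene lfl [-0.1  0.7]
scene lrr [ 0.3 -2.6]
scene lrl [-3.8  0.2]
scene cr [-0.5 -1.1]
scene cl [ 0.4 -0.3]
side kl [-0.8 -1.4]
side kr [-0.5 -1.2]
side h [-0.6 -0.3]
side lfl [-2.8 -3.1]
side lfr [-0.2  1. ]
side lrr [ 2.4 -0.4]
side lrl [ 0.1 -1.3]
side cl [-0.4 -0.1]
side cr [ 1.1 -0.1]
kl [0.467  0.0367 0.068 ]
kr [ 0.4515 -0.0295  0.068 ]
h [ 0.6176 -0.0335  0.208 ]
lfl [0.6234 0.0658 0.1985]
lfr [ 0.5787 -0.125   0.1985]
lrr [ 0.754  -0.1661  0.1985]
lrl [0.7987 0.0247 0.1985]
cl [0.5544 0.081  0.194 ]
cr [ 0.5101 -0.1079  0.194 ]
[[ 0.     0.32   0.947]
 [ 0.     0.947 -0.32 ]
 [-1.     0.     0.   ]]
```

```bash
cat > hp.py <<'E'
import numpy as np
from scipy.spatial.transform import Rotation as R
from workcell import get_obs,cams,bot
BX,BY,YAW=0.4593,0.0036,np.radians(-13.19)
def b2w(p):
    c,s=np.cos(YAW),np.sin(YAW); return np.array([BX+c*p[0]-s*p[1],BY+s*p[0]+c*p[1],p[2]])
def w2b(P):
    c,s=np.cos(YAW),np.sin(YAW); d=np.array(P)-[BX,BY,0]; return np.array([c*d[0]+s*d[1],-s*d[0]+c*d[1],d[2]])
def tgt(tilt):
    t=np.radians(tilt); x=np.array([np.sin(t),0,-np.cos(t)]);y=np.array([0,1.,0]);z=np.cross(x,y)
    return R.from_euler("z",YAW).as_matrix()@np.stack([x,y,z],1)
def shift(p,tilt=0):
    o=get_obs();A=R.from_euler("xyz",o["tcp_rot"],degrees=True).as_matrix()
    d=A.T@(b2w(p)-o["ee_pos"])*1000; rv=R.from_matrix(A.T@tgt(tilt)).as_rotvec()
    print("t",o["time"],"bal",w2b(o["ee_pos"]).round(4),"F",o["wrist_force"].round(1),"op",o["opening"].round(4),"-> shift",d.round(1),"rv",rv.round(4))
E
python3 - <<'E'
from hp import *
shift((.195,0,.30))
# triangulate keys & handle independently
from fit import *
for n in ("kl","kr","h"):
    f=lambda P:np.concatenate([proj(C[k],P)-(np.array(Z[k][n])/O[k][2]+O[k][:2]) for k in Z])
    s=least_squares(f,pt(r.x,n)); print(n,s.x.round(4),w2b(s.x).round(4),s.fun.round(1))
E
```

```text
Traceback (most recent call last):
  File "hp.py", line 15, in shift
    print("t",o["time"],"bal",w2b(o["ee_pos"]).round(4),"F",o["wrist_force"].round(1),"op",o["opening"].round(4),"-> shift",d.round(1),"rv",rv.round(4))
                                                                                           ^^^^^^^^^^^^^^^^^^
AttributeError: 'float' object has no attribute 'round'
```

```bash
sed -i 's/o\["opening"\].round(4)/round(o["opening"],4)/' hp.py
python3 - <<'E'
from hp import *
shift((.195,0,.30))
from fit import *
for n in ("kl","kr","h"):
    f=lambda P:np.concatenate([proj(C[k],P)-(np.array(Z[k][n])/O[k][2]+O[k][:2]) for k in Z])
    s=least_squares(f,pt(r.x,n)); print(n,s.x.round(4),w2b(s.x).round(4),s.fun.round(1))
E
```

```text
t 1.35 bal [-0.3939  0.4392  0.2108] F [-0.5 -0.7 -0.5] op 0.0854 -> shift [ -89.2 -381.   628.1] rv [-0.0956  0.     -0.    ]
kl [0.4678 0.0366 0.0633] [0.0008 0.034  0.0633] [-0.3 -0.1 -0.2  0.1]
kr [ 0.4523 -0.0289  0.063 ] [ 0.0006 -0.0332  0.063 ] [-0.3 -0.1 -0.3  0.1]
h [ 0.6184 -0.0333  0.2062] [0.1633 0.0004 0.2062] [-0.5 -0.3 -0.4  0.3]
```

Call:
apply_moves --rows '[[[-45, 0, 0, 0, 0, 0, 0], [-89, 0, 0, 0, 0, 0, 0], [-89, -25, 40, 0, 0, 0, 0], [-89, -50, 80, -0.02, 0, 0, 0], [-89, -75, 120, -0.03, 0, 0, 0], [-89, -100, 160, -0.04, 0, 0, 0], [-89, -125, 200, -0.05, 0, 0, 0], [-89, -150, 245, -0.06, 0, 0, 0], [-89, -175, 290, -0.07, 0, 0, 0], [-89, -200, 330, -0.08, 0, 0, 0], [-89, -225, 370, -0.09, 0, 0, 0], [-89, -250, 410, -0.0956, 0, 0, 0], [-89, -275, 450, -0.0956, 0, 0, 0], [-89, -300, 490, -0.0956, 0, 0, 0], [-89, -325, 535, -0.0956, 0, 0, 0], [-89, -350, 580, -0.0956, 0, 0, 0], [-89, -381, 628, -0.0956, 0, 0, 0], [-89, -381, 628, -0.0956, 0, 0, 0], [-89, -381, 628, -0.0956, 0, 0, 0]]]'

```text
time: 3.25
ee_pos: [0.6498, -0.0424, 0.2981]
tcp_rot: [-170.7, 89.9, 176.0]
wrist_force: [-0.3, 0.3, 0.2]
opening: -0.0
```

```bash
python3 - <<'E'
from hp import *
import cv2
for n in("wrist","side"):
    c=cams.camera(n); cv2.imwrite(f"pics/b_{n}.png",c["pixels"][:,:,::-1])
    print(c["eye"],c["attitude"])
shift((.195,0,.205))
E
```

```text
[ 0.58590526 -0.02656295  0.46145195] [-1.51517565e+01  7.50870627e-02  7.66719476e+01]
[ 0.12207652 -0.42121101  0.74939067] [ 45.85855884   0.40092359 -45.448079  ]
t 3.35 bal [0.1944 0.0005 0.3   ] F [-0.4  0.2  0.5] op -0.0001 -> shift [95.  -0.5  0.6] rv [ 0.0001 -0.0002 -0.0003]
```

View pics/b_wrist.png

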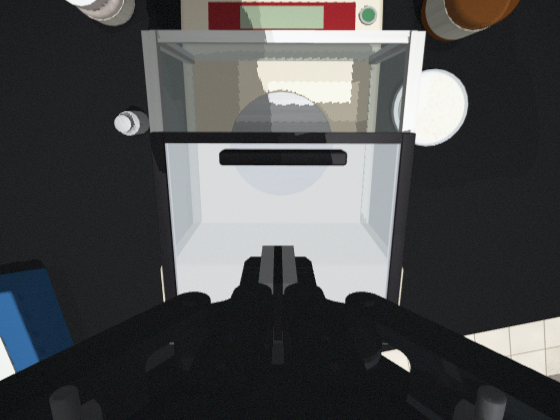

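View pics/b_side.png

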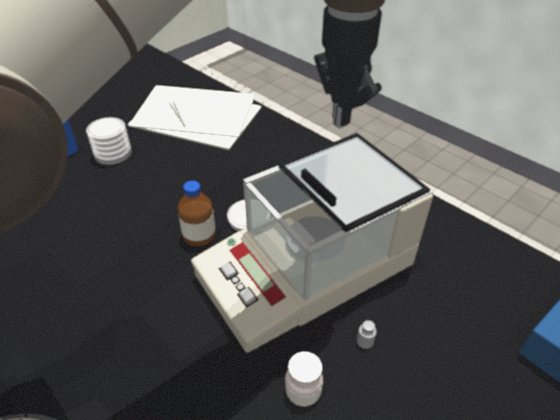

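The wrist picture shows the shut fingers at (277,270), behind the handle at (283,157), and lined up with it. The side picture agrees. I'll lower behind the handle, then push.

Call:
apply_moves --rows '[[[25, 0, 0, 0, 0, 0, 0], [50, 0, 0, 0, 0, 0, 0], [75, 0, 0, 0, 0, 0, 0], [94, 0, 0, 0, 0, 0, 0], [94, 0, 0, 0, 0, 0, 0], [94, 0, -8, 0, 0, 0, 0], [94, 0, -16, 0, 0, 0, 0], [94, 0, -24, 0, 0, 0, 0], [94, 0, -32, 0, 0, 0, 0], [94, 0, -40, 0, 0, 0, 0], [94, 0, -48, 0, 0, 0, 0], [94, 0, -56, 0, 0, 0, 0], [94, 0, -64, 0, 0, 0, 0], [94, 0, -72, 0, 0, 0, 0], [94, 0, -79, 0, 0, 0, 0], [94, 0, -83, 0, 0, 0, 0], [94, 0, -83, 0, 0, 0, 0]]]'

```text
time: 5.05
ee_pos: [0.5675, -0.0212, 0.2062]
tcp_rot: [60.7, 90.0, 47.6]
wrist_force: [0.2, -0.5, -0.0]
opening: 0.0003
```

```bash
python3 - <<'E'
from hp import *
import cv2
for n in("wrist","side"):
    c=cams.camera(n); cv2.imwrite(f"pics/c_{n}.png",c["pixels"][:,:,::-1])
shift((.106,0,.205))
E
```

```text
t 5.15 bal [0.1115 0.0005 0.206 ] F [ 1.2 -0.  -0.1] op -0.0002 -> shift [ 1.  -0.5 -5.5] rv [ 0.0001  0.0001 -0.0003]
```

View pics/c_wrist.png

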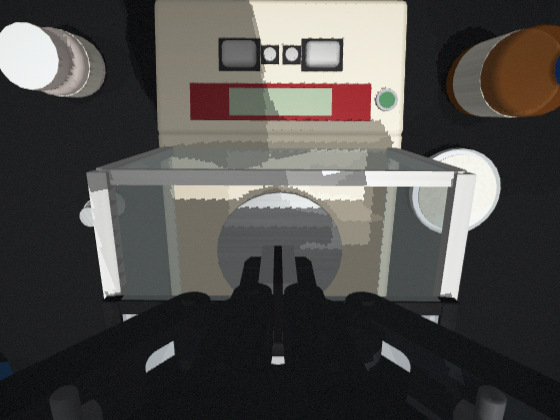

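View pics/c_side.png

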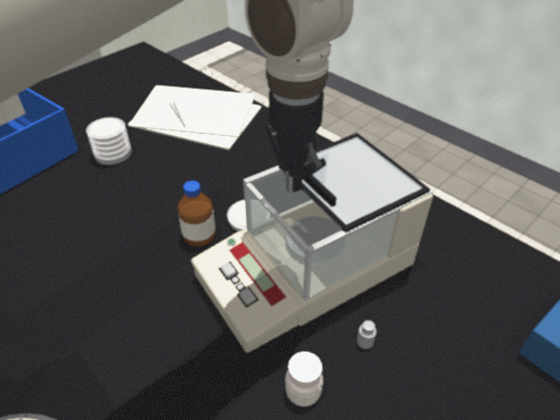

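The TCP has travelled, but the lid's front edge (wrist row 298) and the handle (side ~(322,190)) look unmoved. I'm zooming in to see why.

```bash
python3 - <<'E'
import cv2,numpy as np
a=[cv2.resize(cv2.imread(f"pics/{k}_side.png")[120:260,230:430],None,fx=3.5,fy=3.5,interpolation=cv2.INTER_CUBIC)[:,:] for k in "ac"]
for k,i in zip("ac",a): cv2.imwrite(f"pics/zz_{k}.png",i)
E
```

```text
(no output)
```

View pics/zz_c.png

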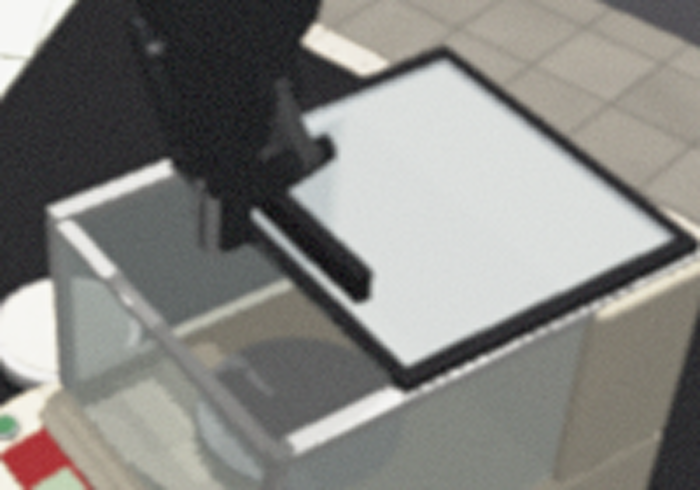

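View pics/zz_a.png

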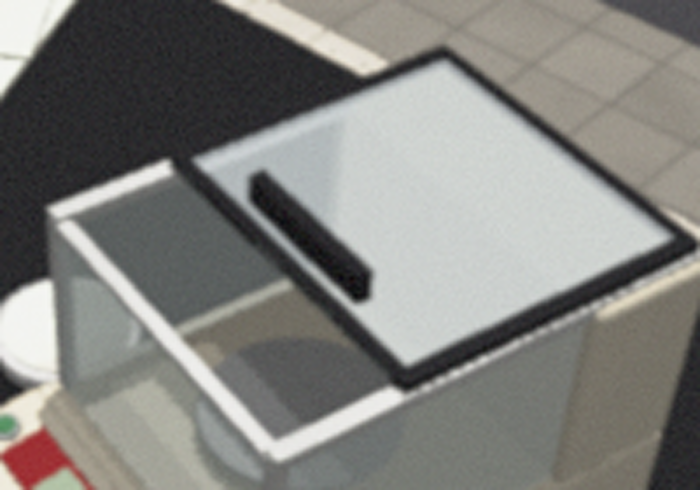

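```bash
python3 - <<'E'
from hp import *
from fit import proj,C
for p in [(.1944,.0005,.30),(.1115,.0005,.206),(.1626,0,.208),(.1626,.045,.2175),(.1626,-.045,.2175)]:
    print(p,proj(C["side"],b2w(p)).round(1),proj(C["scene"],b2w(p)).round(1))
E
```

```text
(0.1944, 0.0005, 0.3) [337.8 135.3] [219.8 121.5]
(0.1115, 0.0005, 0.206) [292.4 199.2] [265.2 167.7]
(0.1626, 0, 0.208) [318.1 187.3] [239.1 163.6]
(0.1626, 0.045, 0.2175) [302.9 168.6] [233.6 174.7]
(0.1626, -0.045, 0.2175) [335.1 198.4] [243.9 145.7]
```

```bash
python3 - <<'E'
from hp import *
import cv2,pickle
for n in("side","scene","wrist"):
    c=cams.camera(n); pickle.dump(c,open(f"pics/d_{n}.pkl","wb")); cv2.imwrite(f"pics/d_{n}.png",c["pixels"][:,:,::-1])
    A=R.from_euler("xyz",c["attitude"],degrees=True).as_matrix()
    v,u=np.mgrid[0:420,0:560]; z=c["range_z"]
    P=np.stack([(u-c["cx"])/c["fx"]*z,-(v-c["cy"])/c["fy"]*z,-z],-1)@A.T+c["eye"]
    cc,s=np.cos(YAW),np.sin(YAW); d=P-[BX,BY,0]
    B=np.stack([cc*d[...,0]+s*d[...,1],-s*d[...,0]+cc*d[...,1],P[...,2]],-1)
    np.save(f"pics/d_{n}_B.npy",B)
    m=(z>0)&(abs(B[...,0]-.112)<.03)&(abs(B[...,1])<.03)&(B[...,2]>.199)&(B[...,2]<.26)
    b=B[m]; print(n,m.sum(), np.sort(b[:,2])[:8].round(4))
    o=b[np.argsort(b[:,2])][:25]; print(o[::4].round(4))
    h=(z>0)&(abs(B[...,0]-.163)<.015)&(abs(B[...,1])<.05)&(B[...,2]>.203)&(B[...,2]<.225)
    print("handle",h.sum(),np.percentile(B[h],[5,50,95],axis=0).round(4) if h.sum() else '')
    im=c["pixels"][:,:,::-1]
    if n!="wrist":
        x,y=(230,120) if n=="side" else (190,90)
        cv2.imwrite(f"pics/dz_{n}.png",cv2.resize(im[y:y+120,x:x+150],None,fx=5,fy=5,interpolation=cv2.INTER_CUBIC))
print(get_obs()["wrist_force"],get_obs()["ee_pos"],get_obs()["q"])
E
```

```text
side 218 [0.2261 0.2265 0.2269 0.2277 0.2286 0.2299 0.2299 0.2306]
[[ 0.1064 -0.0052  0.2261]
 [ 0.1034 -0.0066  0.2286]
 [ 0.1008  0.0037  0.2307]
 [ 0.0994 -0.004   0.2328]
 [ 0.1004 -0.0054  0.2334]
 [ 0.1025 -0.0079  0.2342]
 [ 0.1047 -0.0073  0.2348]]
handle 380 [[ 0.1557 -0.0429  0.204 ]
 [ 0.1574 -0.0118  0.2151]
 [ 0.1647  0.0253  0.2194]]
scene 158 [0.2269 0.227  0.2273 0.2277 0.2278 0.2279 0.2279 0.2281]
[[ 1.109e-01  6.200e-03  2.269e-01]
 [ 1.167e-01  5.400e-03  2.278e-01]
 [ 1.032e-01  6.600e-03  2.283e-01]
 [ 1.050e-01  7.100e-03  2.308e-01]
 [ 1.206e-01  5.300e-03  2.318e-01]
 [ 1.006e-01 -2.000e-04  2.329e-01]
 [ 1.205e-01  5.600e-03  2.344e-01]]
handle 238 [[ 0.1572 -0.0369  0.2046]
 [ 0.1604  0.0094  0.2165]
 [ 0.1662  0.0467  0.2185]]
wrist 1990 [0.2292 0.2297 0.2298 0.2299 0.2299 0.23   0.23   0.2302]
[[ 0.1015 -0.0022  0.2292]
 [ 0.1012  0.0042  0.2299]
 [ 0.101   0.0004  0.2302]
 [ 0.101  -0.0013  0.2303]
 [ 0.1009  0.0008  0.2305]
 [ 0.1008 -0.0009  0.2308]
 [ 0.1008  0.0051  0.2309]]
handle 180 [[ 0.1583 -0.0017  0.2163]
 [ 0.1621  0.001   0.2174]
 [ 0.1664  0.0038  0.2183]]
[-0.23444311  0.25815624  0.12104814] [ 0.56804157 -0.02137325  0.20582996] [-2.16343731e+00  7.46310845e+00  1.22300301e+01  9.47832025e+01
  1.60586524e-02  1.10237660e+01]
```

View pics/dz_scene.png

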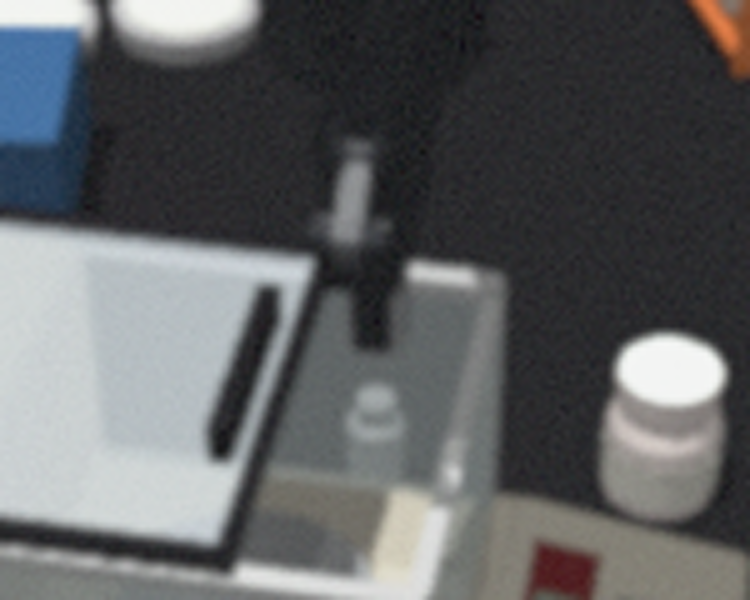

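View pics/dz_side.png

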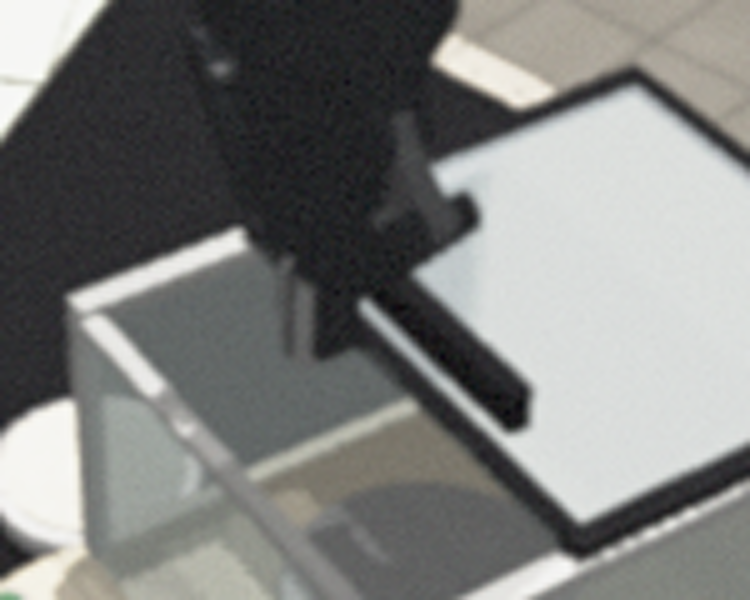

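All three cameras put the real fingertip at about z 0.226. That is 20 mm above the reported TCP, so the fingers passed clear over the handle without touching it. The depth readings confirm the handle at x 0.162 with its top at 0.217. I'll correct for the 20 mm: go up, back behind the handle and down again, then check before pushing.

Call:
apply_moves --rows '[[[-20, 0, 0, 0, 0, 0, 0], [-35, 0, 0, 0, 0, 0, 0], [-35, 0, 0, 0, 0, 0, 0], [-35, 0, 30, 0, 0, 0, 0], [-35, 0, 60, 0, 0, 0, 0], [-35, 0, 86, 0, 0, 0, 0], [-35, 0, 86, 0, 0, 0, 0], [-35, 0, 86, 0, 0, 0, 0], [-20, 0, 86, 0, 0, 0, 0], [0, 0, 86, 0, 0, 0, 0], [10, 0, 86, 0, 0, 0, 0], [19, 0, 86, 0, 0, 0, 0], [19, 0, 86, 0, 0, 0, 0], [19, 0, 86, 0, 0, 0, 0]]]'

```text
time: 6.7
ee_pos: [0.6517, -0.0409, 0.1875]
tcp_rot: [44.2, 90.0, 31.0]
wrist_force: [-0.2, 0.4, -0.1]
opening: 0.0001
```

```bash
cat >> hp.py <<'E'
import cv2
def snap(n,tag):
    c=cams.camera(n); cv2.imwrite(f"pics/{tag}_{n}.png",c["pixels"][:,:,::-1])
    A=R.from_euler("xyz",c["attitude"],degrees=True).as_matrix()
    v,u=np.mgrid[0:420,0:560]; z=c["range_z"]
    P=np.stack([(u-c["cx"])/c["fx"]*z,-(v-c["cy"])/c["fy"]*z,-z],-1)@A.T+c["eye"]
    cc,s=np.cos(YAW),np.sin(YAW); d=P-[BX,BY,0]
    B=np.stack([cc*d[...,0]+s*d[...,1],-s*d[...,0]+cc*d[...,1],P[...,2]],-1); B[z<=0]=np.nan
    np.save(f"pics/{tag}_{n}_B.npy",B); return c,B
E
python3 - <<'E'
from hp import *
for n in("side",):
    c,B=snap(n,"e")
    with np.errstate(invalid='ignore'): m=(abs(B[...,0]-.195)<.025)&(abs(B[...,1])<.02)&(B[...,2]>.2025)
    b=B[m]; print(m.sum(), b[np.argsort(b[:,2])][:20:3].round(4))
    cv2.imwrite("pics/ez.png",cv2.resize(c["pixels"][100:240,230:430,::-1],None,fx=3.5,fy=3.5))
shift((.106,0,.187))
E
```

```text
1036 [[ 0.1952 -0.006   0.209 ]
 [ 0.188  -0.007   0.2107]
 [ 0.1885 -0.0061  0.2121]
 [ 0.1908 -0.0058  0.213 ]
 [ 0.1852 -0.0074  0.2145]
 [ 0.1987 -0.0115  0.2156]
 [ 0.1853 -0.007   0.2163]]
t 6.75 bal [0.1977 0.0006 0.1878] F [ 0.  -0.2  0.6] op -0.0 -> shift [  0.7  -0.6 -91.7] rv [ 0.0001  0.0008 -0.0004]
```

View pics/ez.png

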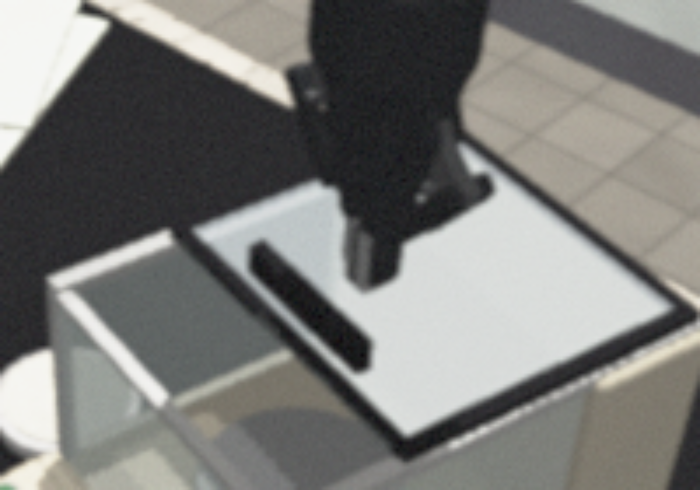

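The tip is behind the handle and just above the glass, at z≈0.208. I'll lower it 3 mm more and push.

Call:
apply_moves --rows '[[[3, 0, 0, 0, 0, 0, 0], [3, 0, -6, 0, 0, 0, 0], [3, 0, -12, 0, 0, 0, 0], [3, 0, -18, 0, 0, 0, 0], [3, 0, -24, 0, 0, 0, 0], [3, 0, -30, 0, 0, 0, 0], [3, 0, -37, 0, 0, 0, 0], [3, 0, -44, 0, 0, 0, 0], [3, 0, -51, 0, 0, 0, 0], [3, 0, -58, 0, 0, 0, 0], [3, 0, -65, 0, 0, 0, 0], [3, 0, -72, 0, 0, 0, 0], [3, 0, -78, 0, 0, 0, 0], [3, 0, -83, 0, 0, 0, 0], [3, 0, -87, 0, 0, 0, 0], [3, 0, -88, 0, 0, 0, 0], [3, 0, -88, 0, 0, 0, 0]]]'

```text
time: 8.45
ee_pos: [0.5659, -0.0209, 0.1847]
tcp_rot: [25.5, 90.0, 12.3]
wrist_force: [-0.2, 0.2, 0.5]
opening: 0.0002
```

```bash
python3 - <<'E'
from hp import *
c,B=snap("side","f")
cv2.imwrite("pics/fz.png",cv2.resize(c["pixels"][100:260,200:430,::-1],None,fx=3.3,fy=3.3))
shift((.106,0,.187))
E
```

```text
t 8.5 bal [0.1095 0.0004 0.1846] F [0.6 0.1 0.6] op 0.0001 -> shift [-2.4 -0.4 -3.5] rv [ 0.      0.0002 -0.0001]
```

View pics/fz.png

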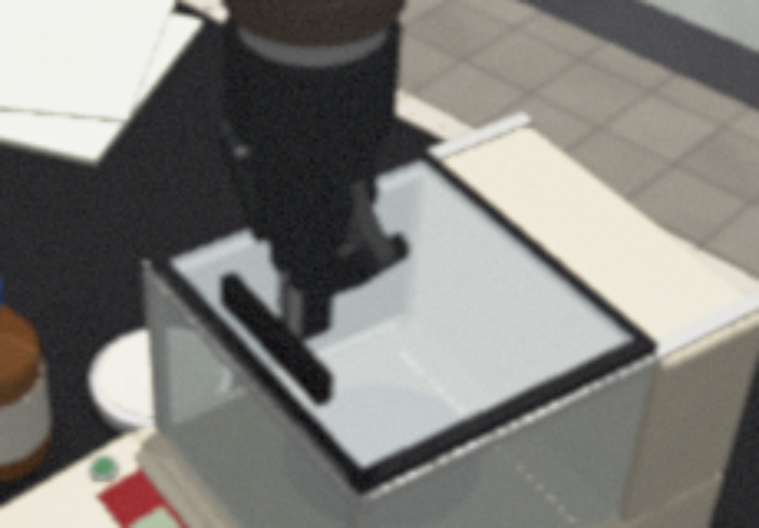

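The lid moved and is nearly shut. I'll push in small increments up to the stop, watching the force.

Call:
apply_moves --rows '[[[0, 0, -1, 0, 0, 0, 0], [0, 0, -2, 0, 0, 0, 0], [0, 0, -3, 0, 0, 0, 0], [0, 0, -3, 0, 0, 0, 0]]]'

```text
time: 8.9
ee_pos: [0.5652, -0.0208, 0.1845]
tcp_rot: [0.5, 89.8, -12.7]
wrist_force: [12.8, -2.9, -3.7]
opening: 0.0
```

```bash
python3 -c "
from hp import *
shift((.1,0,.187))"
```

```text
t 8.9 bal [0.1086 0.0004 0.1845] F [12.8 -2.9 -3.7] op 0.0 -> shift [-2.6 -0.4 -8.6] rv [-0.0003  0.0042 -0.    ]
```

12.8 N of reaction at the stop, so the lid is fully shut. Next: back off, rise, and open the fingers to about 54 mm.

Call:
apply_moves --rows '[[[0, 0, 2, 0, 0, 0, 0], [0, 0, 6, 0, 0, 0, 0], [0, 0, 8, 0, 0, 0, 0], [-10, 0, 8, 0, 0, 0, 0], [-40, 0, 8, 0, 0, 0, 0], [-75, 0, 8, 0, 0, 0, 0], [-110, 0, 8, 0, 0, 0, 0.63], [-110, 0, -20, 0, 0, 0, 0.63], [-110, 0, -50, 0, 0, 0, 0.63], [-110, 0, -80, 0, 0, 0, 0.63], [-110, 0, -115, 0, 0, 0, 0.63], [-110, 0, -115, 0, 0, 0, 0.63]]]'

```text
time: 10.1
ee_pos: [0.4497, 0.0062, 0.2963]
tcp_rot: [6.6, 89.6, -6.5]
wrist_force: [0.5, 0.3, -0.1]
opening: 0.0538
```

```bash
python3 -c "
from hp import *
shift((-.007,0,.107),10)
c,B=snap('side','g')
"
```

```text
t 10.1 bal [-0.0099  0.0003  0.2963] F [ 0.5  0.3 -0.1] op 0.0538 -> shift [189.3  -0.4   1.7] rv [ 0.0003 -0.1683 -0.0008]
```

View pics/g_side.png

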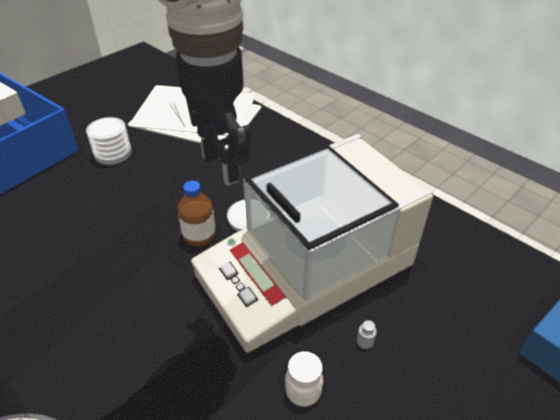

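The lid is shut: its front edge is on the front pane (at ~(305,240)) and the fingers are clear. Now I'll tilt 10° and hover over the keys.

Call:
apply_moves --rows '[[[20, 0, 0, 0, -0.06, 0, 0.63], [50, 0, 0, 0, -0.12, 0, 0.63], [85, 0, 1, 0, -0.168, 0, 0.63], [120, 0, 1, 0, -0.168, 0, 0.63], [150, 0, 2, 0, -0.168, 0, 0.63], [175, 0, 2, 0, -0.168, 0, 0.63], [189, 0, 2, 0, -0.168, 0, 0.63], [189, 0, 2, 0, -0.168, 0, 0.63], [189, 0, 2, 0, -0.168, 0, 0.63]]]'

```text
time: 11.05
ee_pos: [0.4554, 0.0052, 0.108]
tcp_rot: [0.3, 79.9, -12.9]
wrist_force: [-0.8, -0.8, 0.1]
opening: 0.0542
```

```bash
python3 - <<'E'
from hp import *
for n in("side","scene","wrist"):
    c,B=snap(n,"h")
    # panel-frame coords: u along slope, h along normal rel. key centre
    t=np.radians(10); U=B[...,0]*np.cos(t)+(B[...,2]-.068)*np.sin(t); H=-B[...,0]*np.sin(t)+(B[...,2]-.068)*np.cos(t)
    with np.errstate(invalid='ignore'):
      for sgn in(1,-1):
        m=(abs(U)<.03)&(abs(B[...,1]*sgn-.036)<.025)&(H>.03)&(H<.1)
        q=np.stack([U[m],B[...,1][m],H[m]],-1); i=np.argsort(q[:,2])
        low=q[i][:max(30,1)]; print(n,sgn,m.sum(),"low h",q[i][:6,2].round(4)); 
        if len(q): print("   near-tip (h<min+8mm) u,y range",q[q[:,2]<q[i][2,2]+.008].min(0).round(4),q[q[:,2]<q[i][2,2]+.008].max(0).round(4))
        k=(abs(U)<.008)&(abs(B[...,1]*sgn-.034)<.011)&(abs(H)<.012)
        print("   key plane h",k.sum(),np.median(H[k]).round(4) if k.sum() else'')
shift((0,0,.068),10)
E
```

```text
side 1 47 low h [0.0662 0.0686 0.0699 0.07   0.0703 0.0703]
   near-tip (h<min+8mm) u,y range [-0.0088  0.0253  0.0662] [0.0127 0.0303 0.0774]
   key plane h 79 0.0008
side -1 94 low h [0.0675 0.0679 0.0687 0.0688 0.0691 0.0692]
   near-tip (h<min+8mm) u,y range [-0.009  -0.0399  0.0675] [ 0.0133 -0.0275  0.0766]
   key plane h 112 0.0007
scene 1 112 low h [0.0644 0.0645 0.0653 0.0664 0.0671 0.0671]
   near-tip (h<min+8mm) u,y range [-0.0072  0.0285  0.0644] [0.0141 0.0382 0.0731]
   key plane h 58 -0.0001
scene -1 32 low h [0.0655 0.0655 0.0668 0.0685 0.0689 0.0698]
   near-tip (h<min+8mm) u,y range [ 0.0078 -0.032   0.0655] [ 0.0142 -0.0259  0.0747]
   key plane h 34 -0.0006
wrist 1 2043 low h [0.0644 0.0644 0.0645 0.0647 0.0649 0.0649]
   near-tip (h<min+8mm) u,y range [-0.008   0.0279  0.0644] [0.0142 0.0403 0.0725]
   key plane h 916 -0.0003
wrist -1 2054 low h [0.0639 0.0643 0.0644 0.0646 0.0646 0.0646]
   near-tip (h<min+8mm) u,y range [-0.0083 -0.0372  0.0639] [ 0.0145 -0.0253  0.0724]
   key plane h 833 -0.0001
t 11.2 bal [-0.004   0.0008  0.1083] F [-0.6 -0.3  0.4] op 0.0539 -> shift [40.4 -0.8 -3.1] rv [ 0.0001  0.0021 -0.0013]
```

View pics/h_wrist.png

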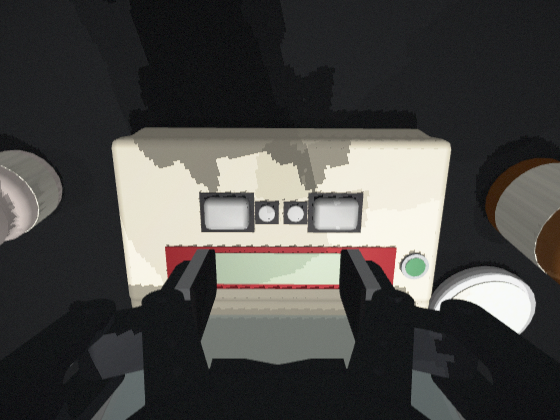

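View pics/h_side.png

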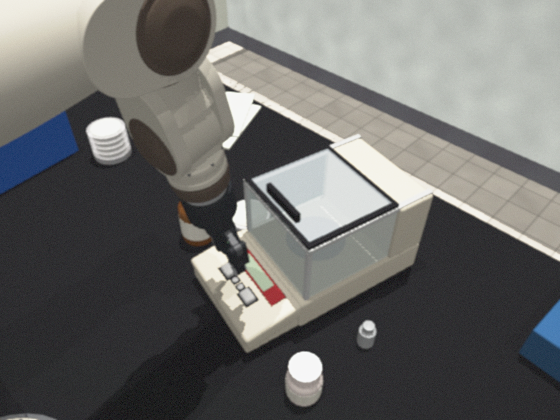

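The wrist picture shows the keys at (227,212) and (335,212), with the finger pads around columns 195 and 362 above them. The tips are about 64 mm short of the key tops, 3 mm too far up the slope, and level with each other. I'll approach to about 7 mm.

```bash
python3 - <<'E'
import numpy as np
B=np.load("pics/h_wrist_B.npy")
for u,v in((227,212),(335,212),(267,213),(295,213)): print(np.nanmedian(B[v-3:v+4,u-3:u+4].reshape(-1,3),axis=0).round(4))
E
```

```text
[-0.0028 -0.0294  0.0676]
[-0.0027  0.0363  0.0672]
[ 0.0003 -0.0052  0.0628]
[0.0004 0.0122 0.0628]
```

Call:
apply_moves --rows '[[[15, 0, -3, 0, 0, 0, 0.63], [30, 0, -3, 0, 0, 0, 0.63], [45, 0, -3, 0, 0, 0, 0.63], [57, 0, -3, 0, 0, 0, 0.63], [57, 0, -3, 0, 0, 0, 0.63], [57, 0, -3, 0, 0, 0, 0.63]]]'

```text
time: 11.8
ee_pos: [0.4624, 0.0037, 0.0517]
tcp_rot: [0.4, 79.9, -12.8]
wrist_force: [-0.4, -0.1, 0.8]
opening: 0.054
```

```bash
python3 - <<'E'
from hp import *
for n in("side","wrist"):
    c,B=snap(n,"i")
    t=np.radians(10); U=B[...,0]*np.cos(t)+(B[...,2]-.068)*np.sin(t); H=-B[...,0]*np.sin(t)+(B[...,2]-.068)*np.cos(t)
    with np.errstate(invalid='ignore'):
      for sgn in(1,-1):
        m=(abs(U)<.03)&(abs(B[...,1]*sgn-.036)<.025)&(H>.003)&(H<.03)
        q=np.stack([U[m],B[...,1][m],H[m]],-1); s=np.sort(q[:,2]); print(n,sgn,m.sum(),s[:6].round(4),q.min(0).round(4),q.max(0).round(4))
cv2.imwrite("pics/iz.png",cv2.resize(c["pixels"][150:400,130:430,::-1],None,fx=2.3,fy=2.3))
shift((0,0,.068),10)
E
```

```text
side 1 22 [0.013  0.0133 0.0134 0.0134 0.0141 0.0146] [-0.012   0.0261  0.013 ] [0.0094 0.0314 0.0288]
side -1 64 [0.0032 0.0036 0.0036 0.0044 0.0093 0.0109] [-0.0116 -0.0453  0.0032] [ 0.0095 -0.0258  0.03  ]
wrist 1 1059 [0.0074 0.0075 0.0079 0.0082 0.0083 0.0084] [-0.0111  0.028   0.0074] [0.0121 0.0424 0.03  ]
wrist -1 1071 [0.0072 0.0075 0.0078 0.0079 0.0083 0.0085] [-0.0109 -0.0393  0.0072] [ 0.0123 -0.0251  0.03  ]
t 11.9 bal [0.0034 0.001  0.0525] F [ 1.  -0.6 -0.5] op 0.0538 -> shift [-15.9  -0.9  -0.6] rv [ 0.0001  0.0032 -0.0015]
```

View pics/iz.png

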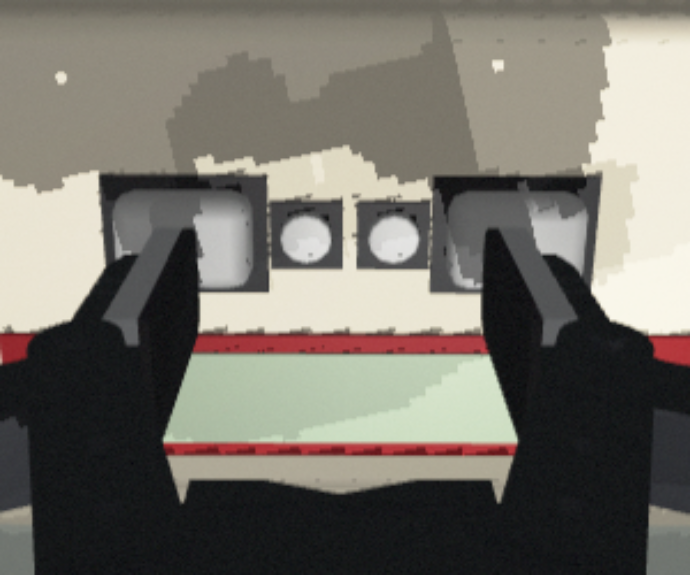

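View pics/i_side.png

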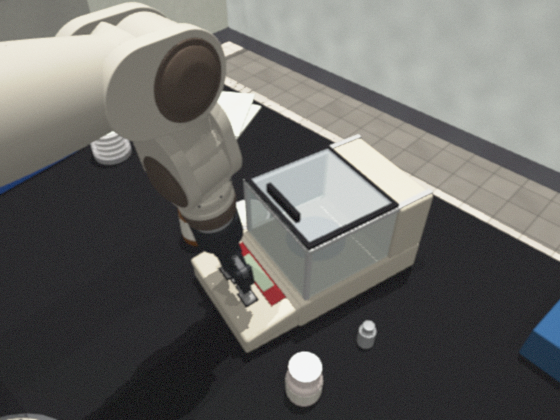

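Within the same wrist view the keys sit 2 mm further in +y and 3 mm further down-slope than the tips. I'll correct that and come down towards first contact.

Call:
apply_moves --rows '[[[0, 1, -2, 0, 0, 0, 0.63], [0, 2, -3, 0, 0, 0, 0.63], [2, 2, -3, 0, 0, 0, 0.63], [4, 2, -3, 0, 0, 0, 0.63], [6, 2, -3, 0, 0, 0, 0.63], [8, 2, -3, 0, 0, 0, 0.63], [8, 2, -3, 0, 0, 0, 0.63], [8, 2, -3, 0, 0, 0, 0.63]]]'

```text
time: 12.7
ee_pos: [0.4618, 0.006, 0.044]
tcp_rot: [0.5, 79.8, -12.7]
wrist_force: [-0.9, 0.2, -0.1]
opening: 0.0537
```

```bash
python3 - <<'E'
from hp import *
o=get_obs(); print(o["torque"])
c,B=snap("wrist","j")
cv2.imwrite("pics/jz.png",cv2.resize(c["pixels"][150:400,130:430,::-1],None,fx=2.3,fy=2.3))
shift((0,0,.068),10)
E
```

```text
[0.01587413 0.14640572 0.02237722]
t 12.75 bal [0.0019 0.003  0.044 ] F [ 0.1 -1.   0.1] op 0.0537 -> shift [-23.9  -2.9   2.4] rv [ 0.0001  0.0031 -0.0015]
```

View pics/jz.png

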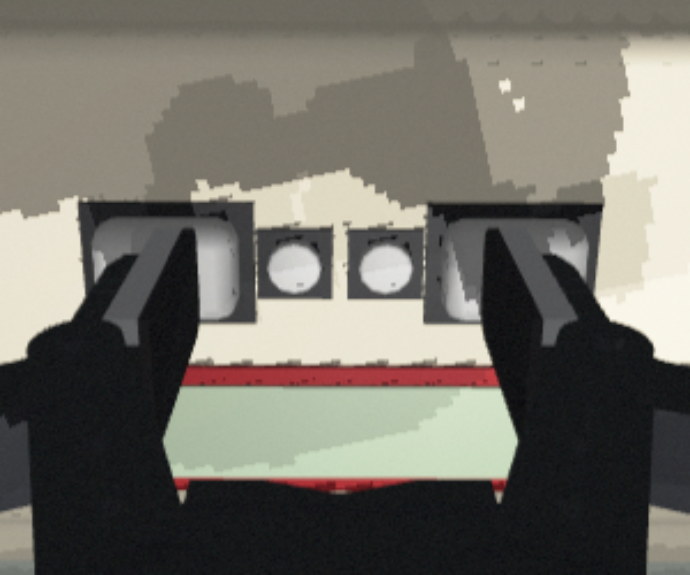

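Centred laterally: the finger-to-key-edge gaps are equal, 40 vs 38 px in the zoom. No contact force yet, so I'll continue slowly.

Call:
apply_moves --rows '[[[0.7, 0, 0, 0, 0, 0, 0.63], [1.4, 0, 0, 0, 0, 0, 0.63], [2, 0, 0, 0, 0, 0, 0.63], [2, 0, 0, 0, 0, 0, 0.63], [2, 0, 0, 0, 0, 0, 0.63]]]'

```text
time: 13.25
ee_pos: [0.4622, 0.006, 0.0422]
tcp_rot: [0.5, 79.8, -12.7]
wrist_force: [-0.8, 1.0, 2.6]
opening: 0.0537
```

```bash
python3 - <<'E'
from hp import *
print(get_obs()["torque"])
shift((0,0,.068),10)
E
```

```text
[ 0.03321238  0.30975712 -0.00745759]
t 13.25 bal [0.0023 0.003  0.0422] F [-0.8  1.   2.6] op 0.0537 -> shift [-25.8  -2.9   2.3] rv [ 0.      0.0033 -0.0015]
```

Contact at 2.6 N total. I'll press a bit further and check that both keys go down evenly.

Call:
apply_moves --rows '[[[0.7, 0, 0, 0, 0, 0, 0.63], [1.5, 0, 0, 0, 0, 0, 0.63], [1.5, 0, 0, 0, 0, 0, 0.63]]]'

```text
time: 13.55
ee_pos: [0.4625, 0.0059, 0.0408]
tcp_rot: [0.5, 79.8, -12.7]
wrist_force: [-1.7, -0.3, 4.8]
opening: 0.0542
```

```bash
python3 - <<'E'
from hp import *
print(get_obs()["torque"])
c,B=snap("wrist","k")
cv2.imwrite("pics/kz.png",cv2.resize(c["pixels"][190:310,130:430,::-1],None,fx=2.6,fy=2.6))
t=np.radians(10); U=B[...,0]*np.cos(t)+(B[...,2]-.068)*np.sin(t); H=-B[...,0]*np.sin(t)+(B[...,2]-.068)*np.cos(t)
for y in(-.0235,.0295):
    with np.errstate(invalid='ignore'): k=(abs(U+.003)<.006)&(abs(B[...,1]-y)<.003)&(abs(H)<.012)
    print(k.sum(),np.median(H[k]).round(4))
shift((0,0,.068),10)
E
```

```text
[ 0.07137057  0.4960845  -0.02713479]
367 -0.002
449 -0.0025
t 13.6 bal [0.0025 0.003  0.0408] F [-2.8 -0.   5.2] op 0.0537 -> shift [-27.3  -2.9   2.3] rv [ 0.      0.0033 -0.0015]
```

View pics/kz.png

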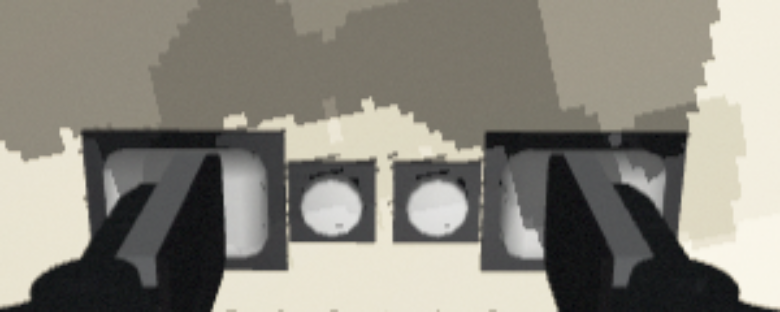

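Both keys are down about 2 to 2.5 mm, evenly. Now to the bottom, then hold.

Call:
apply_moves --rows '[[[1, 0, 0, 0, 0, 0, 0.63], [2, 0, 0, 0, 0, 0, 0.63], [2.8, 0, 0, 0, 0, 0, 0.63], [2.8, 0, 0, 0, 0, 0, 0.63], [2.8, 0, 0, 0, 0, 0, 0.63]]]'

```text
time: 14.1
ee_pos: [0.4628, 0.0058, 0.0396]
tcp_rot: [0.5, 79.8, -12.6]
wrist_force: [-13.3, 1.3, 20.7]
opening: 0.0536
```

```bash
python3 - <<'E'
from hp import *
print(get_obs()["torque"])
c,B=snap("wrist","l")
t=np.radians(10); U=B[...,0]*np.cos(t)+(B[...,2]-.068)*np.sin(t); H=-B[...,0]*np.sin(t)+(B[...,2]-.068)*np.cos(t)
for y in(-.0235,.0295):
    with np.errstate(invalid='ignore'): k=(abs(U+.003)<.006)&(abs(B[...,1]-y)<.003)&(abs(H)<.012)
    print(k.sum(),np.median(H[k]).round(4))
shift((0,0,.068),10)
E
```

```text
[-0.03783338  2.18288977 -0.09897484]
401 -0.0023
459 -0.0035
t 14.15 bal [0.0029 0.003  0.0396] F [-13.4   0.4  20.8] op 0.0537 -> shift [-28.5  -2.9   2.2] rv [ 0.0001  0.0037 -0.0017]
```

```bash
python3 - <<'E'
import numpy as np,cv2
t=np.radians(10)
for tag in "ijkl":
    B=np.load(f"pics/{tag}_wrist_B.npy")
    U=B[...,0]*np.cos(t)+(B[...,2]-.068)*np.sin(t); H=-B[...,0]*np.sin(t)+(B[...,2]-.068)*np.cos(t)
    out=[]
    for y in(-.026,-.0235,-.021,.027,.0295,.032, -.0052,.0122):
        with np.errstate(invalid='ignore'): k=(abs(U+.001)<.005)&(abs(B[...,1]-y)<.0013)&(abs(H)<.012)
        out.append((k.sum(),*(np.percentile(H[k],[20,50,80])*1000).round(1)) if k.sum() else 0)
    print(tag,out)
im=cv2.imread("pics/l_wrist.png");cv2.imwrite("pics/lz.png",cv2.resize(im[190:310,130:430],None,fx=2.6,fy=2.6))
E
```

```text
i [(np.int64(141), np.float64(-0.6), np.float64(0.2), np.float64(9.4)), (np.int64(114), np.float64(-0.4), np.float64(-0.0), np.float64(0.5)), (np.int64(115), np.float64(-0.5), np.float64(0.0), np.float64(0.5)), (np.int64(137), np.float64(-0.9), np.float64(-0.3), np.float64(0.6)), (np.int64(116), np.float64(-0.4), np.float64(0.3), np.float64(8.9)), (np.int64(8), np.float64(-0.3), np.float64(0.1), np.float64(0.4)), (np.int64(125), np.float64(-5.4), np.float64(-5.0), np.float64(-4.5)), (np.int64(121), np.float64(-5.8), np.float64(-5.1), np.float64(-4.5))]
j [0, (np.int64(187), np.float64(0.1), np.float64(3.4), np.float64(8.8)), (np.int64(130), np.float64(-0.5), np.float64(0.1), np.float64(0.6)), (np.int64(127), np.float64(-0.9), np.float64(-0.3), np.float64(0.2)), (np.int64(236), np.float64(-0.2), np.float64(1.1), np.float64(8.0)), 0, (np.int64(134), np.float64(-5.5), np.float64(-5.0), np.float64(-4.5)), (np.int64(122), np.float64(-5.9), np.float64(-5.2), np.float64(-4.6))]
k [0, (np.int64(216), np.float64(-2.9), np.float64(2.2), np.float64(8.0)), (np.int64(124), np.float64(-3.7), np.float64(-3.1), np.float64(-2.5)), (np.int64(126), np.float64(-3.9), np.float64(-3.4), np.float64(-2.7)), (np.int64(274), np.float64(-3.1), np.float64(0.2), np.float64(7.7)), 0, (np.int64(128), np.float64(-5.6), np.float64(-5.1), np.float64(-4.5)), (np.int64(135), np.float64(-5.7), np.float64(-5.0), np.float64(-4.5))]
l [0, (np.int64(241), np.float64(-4.0), np.float64(1.8), np.float64(8.0)), (np.int64(128), np.float64(-4.8), np.float64(-4.3), np.float64(-3.7)), (np.int64(127), np.float64(-4.9), np.float64(-4.3), np.float64(-3.8)), (np.int64(286), np.float64(-4.2), np.float64(-0.7), np.float64(7.0)), 0, (np.int64(136), np.float64(-5.8), np.float64(-5.1), np.float64(-4.6)), (np.int64(136), np.float64(-5.8), np.float64(-5.2), np.float64(-4.6))]
```

View pics/lz.png

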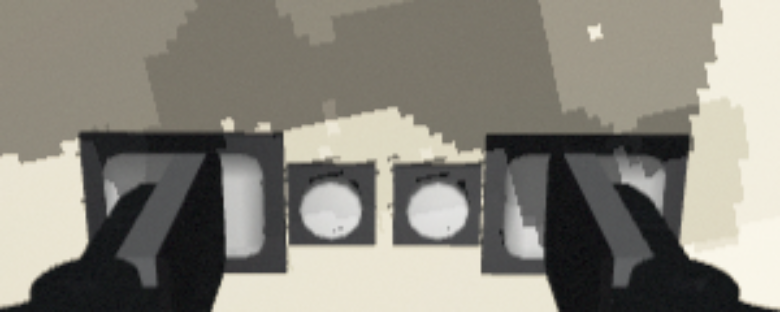

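The depth shows both keys 4.3 mm down, so at the bottom, and the small keys unchanged at 5.1 mm below. I'm easing the force and holding for over 3 s.

Call:
apply_moves --rows '[[[0.8, 0, 0, 0, 0, 0, 0.63], [0.8, 0, 0, 0, 0, 0, 0.63], [0.8, 0, 0, 0, 0, 0, 0.63], [0.8, 0, 0, 0, 0, 0, 0.63], [0.8, 0, 0, 0, 0, 0, 0.63]]]'

```text
time: 14.65
ee_pos: [0.4628, 0.0059, 0.0397]
tcp_rot: [0.6, 79.8, -12.6]
wrist_force: [-10.6, 1.1, 14.5]
opening: 0.0536
```

```bash
cat > chk.py <<'E'
import sys
from hp import *
tag=sys.argv[1]; c,B=snap("wrist",tag); t=np.radians(10)
U=B[...,0]*np.cos(t)+(B[...,2]-.068)*np.sin(t); H=-B[...,0]*np.sin(t)+(B[...,2]-.068)*np.cos(t)
for y in(-.021,.027,-.0052,.0122):
    with np.errstate(invalid='ignore'): k=(abs(U+.001)<.005)&(abs(B[...,1]-y)<.0013)&(abs(H)<.012)
    print(y,k.sum(),(np.percentile(H[k],[20,50,80])*1000).round(1))
shift((0,0,.068),10)
E
python3 chk.py m
```

```text
-0.021 129 [-4.7 -4.2 -3.6]
0.027 131 [-4.9 -4.4 -3.8]
-0.0052 129 [-5.7 -5.1 -4.5]
0.0122 132 [-5.5 -5.1 -4.6]
t 14.7 bal [0.0028 0.003  0.0397] F [-9.6  0.6 13.9] op 0.0537 -> shift [-28.4  -2.9   2.3] rv [ 0.0001  0.0039 -0.0018]
```

Call:
apply_moves --rows '[[[0.9, 0, 0, 0, 0, 0, 0.63], [0.9, 0, 0, 0, 0, 0, 0.63], [0.9, 0, 0, 0, 0, 0, 0.63], [0.9, 0, 0, 0, 0, 0, 0.63], [0.9, 0, 0, 0, 0, 0, 0.63], [0.9, 0, 0, 0, 0, 0, 0.63], [0.9, 0, 0, 0, 0, 0, 0.63], [0.9, 0, 0, 0, 0, 0, 0.63], [0.9, 0, 0, 0, 0, 0, 0.63], [0.9, 0, 0, 0, 0, 0, 0.63], [0.9, 0, 0, 0, 0, 0, 0.63], [0.9, 0, 0, 0, 0, 0, 0.63], [0.9, 0, 0, 0, 0, 0, 0.63], [0.9, 0, 0, 0, 0, 0, 0.63], [0.9, 0, 0, 0, 0, 0, 0.63], [0.9, 0, 0, 0, 0, 0, 0.63], [0.9, 0, 0, 0, 0, 0, 0.63], [0.9, 0, 0, 0, 0, 0, 0.63], [0.9, 0, 0, 0, 0, 0, 0.63], [0.9, 0, 0, 0, 0, 0, 0.63]]]'

```text
time: 16.7
ee_pos: [0.4627, 0.0058, 0.0397]
tcp_rot: [0.6, 79.8, -12.6]
wrist_force: [-9.1, 1.0, 14.4]
opening: 0.054
```

```bash
python3 chk.py n
```

```text
-0.021 128 [-4.7 -4.1 -3.8]
0.027 130 [-4.8 -4.2 -3.8]
-0.0052 131 [-5.7 -5.1 -4.6]
0.0122 133 [-5.6 -5.1 -4.6]
t 16.75 bal [0.0028 0.003  0.0397] F [-10.5   1.1  13.9] op 0.0541 -> shift [-28.4  -2.9   2.3] rv [ 0.0002  0.0041 -0.0018]
```

Call:
apply_moves --rows '[[[0.9, 0, 0, 0, 0, 0, 0.63], [0.9, 0, 0, 0, 0, 0, 0.63], [0.9, 0, 0, 0, 0, 0, 0.63], [0.9, 0, 0, 0, 0, 0, 0.63], [0.9, 0, 0, 0, 0, 0, 0.63], [0.9, 0, 0, 0, 0, 0, 0.63], [0.9, 0, 0, 0, 0, 0, 0.63], [0.9, 0, 0, 0, 0, 0, 0.63]]]'

```text
time: 17.55
ee_pos: [0.4627, 0.0059, 0.0397]
tcp_rot: [0.6, 79.7, -12.6]
wrist_force: [-9.8, 1.5, 15.0]
opening: 0.0537
```

```bash
python3 chk.py o
```

```text
-0.021 127 [-4.8 -4.2 -3.7]
0.027 133 [-4.8 -4.3 -3.7]
-0.0052 130 [-5.8 -5.2 -4.6]
0.0122 135 [-5.7 -5.  -4.4]
t 17.6 bal [0.0028 0.003  0.0397] F [-10.1   0.3  14.5] op 0.0538 -> shift [-28.4  -2.9   2.2] rv [ 0.0002  0.0043 -0.0019]
```

Both keys have been fully down from at least 14.1 s to 17.6 s (about 3.5 s). Now I let go straight up along the panel normal.

Call:
apply_moves --rows '[[[-3, 0, 0, 0, 0, 0, 0.63], [-8, 0, 0, 0, 0, 0, 0.63], [-16, 0, 0, 0, 0, 0, 0.63], [-30, 0, 0, 0, 0, 0, 0.63], [-50, 0, 0, 0, 0, 0, 0.63], [-75, 0, 0, 0, 0, 0, 0.63], [-100, 0, 0, 0, 0, 0, 0.63], [-120, 0, 0, 0, 0, 0, 0.63], [-120, 0, 0, 0, 0, 0, 0.63], [-120, 0, 0, 0, 0, 0, 0.63]]]'

```text
time: 18.6
ee_pos: [0.4421, 0.0106, 0.1583]
tcp_rot: [0.7, 79.7, -12.5]
wrist_force: [1.0, -0.8, -0.5]
opening: 0.0538
```

```bash
python3 chk.py p; python3 - <<'E'
from hp import *
snap("side","p"); snap("scene","p")
for n in("side","scene"):
    a=cv2.imread(f"pics/a_{n}.png").astype(int);b=cv2.imread(f"pics/p_{n}.png").astype(int)
    print(n,get_obs()["wrist_force"])
E
```

```text
-0.021 40 [-0.7 -0.   0.8]
0.027 52 [-1.  -0.3  0.2]
-0.0052 41 [-5.9 -5.2 -4.6]
0.0122 41 [-5.6 -5.  -4.3]
t 18.65 bal [-0.0187  0.0027  0.1574] F [-0.6  0.5 -0.2] op 0.0538 -> shift [91.3 -2.9  2.5] rv [ 0.0003  0.004  -0.0018]
side [-0.78463744 -0.26291454  0.60031887]
scene [-0.78463744 -0.26291454  0.60031887]
```

View pics/p_side.png

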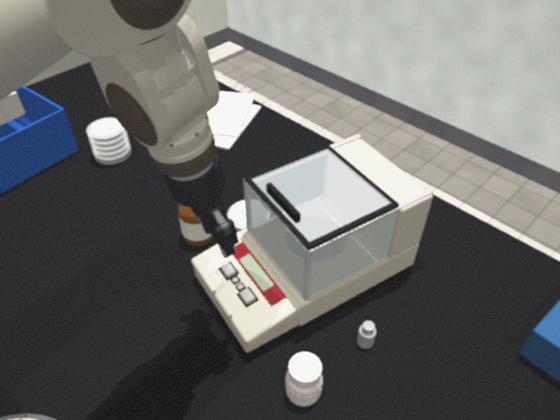

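View pics/p_scene.png

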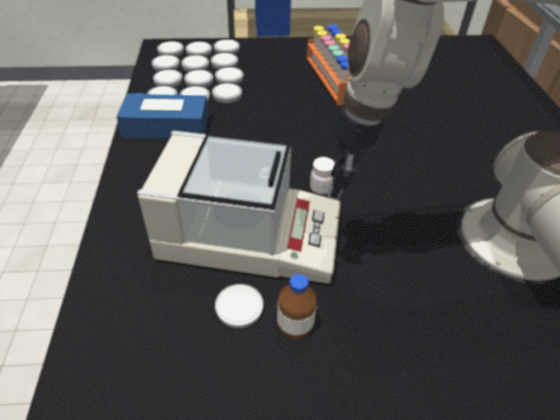

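The lid is shut, the keys are up, and the bottle (297,305), dish (239,305), jar (322,175) and weight (side (367,334)) stand at the same pixels as at the start. Handing in.

```bash
python3 - <<'E'
from hp import *
B=np.load("pics/p_side_B.npy")
with np.errstate(invalid='ignore'): h=(abs(B[...,0]-.092)<.02)&(abs(B[...,1])<.045)&(B[...,2]>.212)&(B[...,2]<.222)
print("handle top x",np.percentile(B[h][:,0],[5,50,95]).round(4))
print(bot.job_done())
E
```

```text
handle top x [0.0865 0.0897 0.0954]
the job is handed in; nothing more can be done
None
```

The balance's internal adjustment sequence is done and handed in at about 19 s of the 48 s limit. No verdict is reported back.

- **Lid:** I pushed it shut with closed fingers behind the handle, without gripping it. At the stop the reaction was about 13 N. Afterwards the handle measured about x 0.090 m, against 0.092 m when shut, which is within camera accuracy.
- **Failed first push:** My first attempt passed over the handle without touching it. The cameras showed the real fingertips about 20 mm short of the reported TCP. I corrected for that and measured the tips by depth before the later contacts.
- **Keys:** I pressed both wide keys together along the panel normal, one fingertip on each. They went down evenly and stayed at the bottom for about 3.5 s, at 14–21 N upward force on the wrist. Depth put both 4.1–4.4 mm down, and the small round keys did not move.
- **Disagreement:** While the keys were down, the sideways force (about 10 N) was larger than a pure push along the panel normal would give. I did not find out why.
- **Last checks:** After release all four keys read up, wrist force was about zero, the gripper was clear, and the bottle, dish, weight and jar showed at their starting pixels.

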